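# Cull and load the glass pressing plates for sterilising

### The arm

A 6-joint arm with a two-finger parallel gripper is mounted at the origin on the work surface. World frame = base frame: x ahead of the robot, y to its left, z up, the work surface at z = 0. Lengths are in m, angles in rad, forces in N, time in s.
With the tool pointing down it reaches from about 0.275 to 0.825 m from the base axis. Payload 4.9 kg.
Tool frame: the origin (TCP) lies midway between the tips of the shut fingers; the grasp point (between the pads) lies 19 mm behind it (grip_point_offset is the distance from the TCP to the grasp point, in m); z points along the fingers, x is the direction in which the jaws open and shut, and the axes are right-handed (so a half turn about z gives the same grasp; the last joint's range is limited). The gripper opens to 85 mm and grips with 20 to 120 N. Pads are 22 mm wide; open, the fingers measure 114 mm over their backs; the gripper's body (76 mm by 85 mm) begins 54 mm behind the grasp point. The pads swing forward as they close: fully open they stand 13 mm farther back than shut.
Start: joints at [1.032, 0.326, -0.193, 1.052, 0, 1.437], TCP at [0.217, 0.506, 0.231] pointing down, gripper open.
Joint ranges: [-2.65, 2.65], [-0.97, 1.79], [-1.3, 1.35], [-1.93, 2.1], [-1.47, 1.37], [-3.14, 3.14]. Speed limits (rad/s): [2.57, 2.57, 3.14, 3.14, 3.14, 3.14].

### API

Orientations are given as a rotation vector (axis times angle).
In Python, from cell import * gives the robot as it stands. Calls block until the motion is done:
- movep(position, orientation): joint-space move of the TCP to a pose.
- move_l(position, velocity=0.15, rot=None, until_force=None): straight line of the TCP; rot=None keeps the orientation; velocity is the mean speed in m/s. With until_force (N) it stops when the force on the tool has changed by that much, and returns True; else False.
- set_joints(angles): joint-space move.
- let_go() and grab(newtons=None): open the fingers fully, or close them until they stop; newtons is the grip in N (None keeps the last).
- sleep(seconds).
- ik(position, orientation): joint angles nearest the present ones, or None.
- get_state(): the state.
- grab_frame(name): name is "scene" or "top"; returns a dict with "img" (420x560x3 uint8, red, green, blue), "fx", "fy", "cx", "cy" (pixels), "k1" (the pictures are not rectified: a ray, as slopes to the right and down, at radius r is drawn at 1 + k1 r^2 times it, then the intrinsics apply), "cam_to_world" (4x4, takes a point from camera to world coordinates). Camera axes: x right, y down, z forward; pixel columns grow to the right and rows downward; lengths in m; the calibration is good to about 2 mm. A picture is of the moment at which its call begins. There is no depth.
A pose or a line that the arm cannot do raises MotionError and nothing moves.
- sign_off(): hands the job in, once; it reports no verdict.
Trained networks look in the newest picture that a camera, given by its name, has taken for a name from the list of things; names that differ only in an ending like _2 or _b are one class to them, and where a whole thing is asked for, a point or a joint stands for the part that bears it (a point fixed in the world has none). Each returns a list of dicts, best first, with "score" (0 to 1); they miss things now and then, are a little off and sometimes report something else, mostly with a low value. They report only what shows in the picture. A call takes as long as a camera call. They do not tell look-alikes from the thing itself.
- spot_in(camera, name): "centre" ([column, row] in pixels, amid what is visible of it).
- silhouettes(camera, name): "mask" (420x560 bool, what is visible of it) and "centre" ([column, row] in pixels, amid what is visible of it).
- tip_of(camera, name): "centre" ([column, row] in pixels: a listed point, or the origin of a listed thing).
The state is a dict: "clock": time; "q": joint angles; "joint_velocities": joint speeds; "tau": joint torques, N m; "position": TCP position; "eef_rot": TCP orientation; "contact_force": force on the tool from outside, world axes, zero at the start; "wrist_torque": the same for the moment, N m; "finger_gap": opening from 0.0 (shut) to 1.0 (fully open).
Only numpy, scipy, OpenCV 4.12 (cv2) and the standard library are available. Lean on these libraries where they do the work, as an engineer would, in place of code of your own. Each camera call takes 0.05 s, during which the arm holds its last target.

### The job

Swing the keeper bar of the steel carrier wide open, then draw every green glass plate up out of the white drying rack: stand the sound ones upright, fully home, in the slots of the carrier, one to a slot, and put those with a broken corner into the red reject tub. When all are sorted, swing the keeper bar shut over the loaded carrier. It is glass, so set the plates down rather than drop or throw them, and leave the jars standing where they are and the tub upright.

Things in the scene. Friction and masses are not known exactly. Their poses are not given: they have to be found in the camera images.
- plate1_mid (a point): upright green glass pressing plate, 110 mm wide (its x) x 8 mm thick (its y) x 120 mm tall (its z); this point is its centre; starts in one of the rack's slots; sound, all four corners whole; may be absent; about 0.26 kg
- plate2_mid (a point): upright green glass pressing plate, 110 mm wide (its x) x 8 mm thick (its y) x 120 mm tall (its z); this point is its centre; starts in one of the rack's slots; sound, all four corners whole; may be absent; about 0.26 kg
- plate3_mid (a point): upright green glass pressing plate, 110 mm wide (its x) x 8 mm thick (its y) x 120 mm tall (its z); this point is its centre; starts in one of the rack's slots; sound, all four corners whole; may be absent; about 0.26 kg
- chipped1_mid (a point): same green glass plate (110 x 8 x 120 mm, this point is the centre of the full outline) but spoiled: the top corner on its +x side is broken away, 40 mm wide x 40 mm high, so that its top edge runs only from x = -55 to +15 mm; starts in one of the rack's slots; may be absent; about 0.23 kg
- chipped2_mid (a point): same green glass plate (110 x 8 x 120 mm, this point is the centre of the full outline) but spoiled: the top corner on its -x side is broken away, 40 mm wide x 40 mm high, so that its top edge runs only from x = -15 to +55 mm; starts in one of the rack's slots; may be absent; about 0.23 kg
- rack: white plastic drying rack, fixed, 244 mm long (its y) x 140 mm (its x) x 75 mm high; origin at the centre of its underside. Floor 10 mm thick; five slots at y = -100, -50, 0, 50, 100 mm, each 11 mm wide, in two rails that hold the plates' side edges up to 75 mm above the table. Plates stand across it on the floor, their tops 130 mm above the table
- carrier: steel carrier, fixed, 210 mm long (its y, -85 to +125 mm) x 140 mm (its x); origin on the table at the middle slot. Floor 10 mm thick; slots at y = -50, 0, +50 mm, each 14 mm wide (y), 118 mm long (x), between two rails 70 mm high. A plate at home stands on the floor, centre at x = 0, 70 mm above the table, its y along the carrier's y. An 18 mm post, 137 mm high, at y = +110 mm holds the keeper
- keeper (a joint): yellow keeper bar on the carrier, 18 x 185 x 10 mm, its underside 138 mm above the table; turns level about an upright pivot. 0 = shut, above all three slots, pointing to the carrier's -y; grows as it swings towards the carrier's -x (clockwise from above) to its stop at 1.3 rad = wide open, clear of the slots; light friction (about 1 N at the knob), stays where left
- keeper_knob (a point): middle of the black upright knob on the keeper bar, 20 mm in diameter, reaching from 148 to 184 mm above the table; this point is 168 mm above the table and 140 mm from the pivot; the round knob can turn between fingers
- keeper_pivot (a point): the keeper bar's pivot, on its upright axis
- tub: red plastic reject tub, loose, open on top, 160 mm (its x) x 112 mm (its y) x 75 mm high, walls and floor 5 mm; two walls along its x make three bays, each about 31 mm wide and 150 mm long, centred at y = -36, 0 and +36 mm; origin at the centre of its underside; 0.7 kg
- jar1: bystander: closed green glass jar, 68 mm across, 110 mm tall, standing; origin at the centre of its underside
- jar2: bystander: closed green glass jar, 68 mm across, 110 mm tall, standing; origin at the centre of its underside
- jar3: bystander: closed green glass jar, 68 mm across, 110 mm tall, standing; origin at the centre of its underside
- jar4: bystander: closed green glass jar, 68 mm across, 110 mm tall, standing; origin at the centre of its underside
There are look-alikes about, which are no part of the job. What is shaped like the part that bears plate2_mid but orange, pink or yellow is not meant.

How it is judged:
By the outcome, as a careful person would: the job done as asked, in the order asked, and still so for the second after the job is handed in, with the robot touching nothing.
Of plate1, plate2, plate3 only 2 to 3 are there at a start; the rules pass over those that are not, and their reading is None.
Of chipped1, chipped2 only 1 to 2 are there at a start; the rules pass over those that are not, and their reading is None.
At some moment in a run one of tub may be knocked a few centimetres aside while the robot is not near it.
It also fails if it takes over 210 s, if anything falls off the work surface, if the arm or the gripper's body presses on something with over 40 N, if the wrist force passes 120 N, or if a joint passes its speed limit or range.

## Working session

There is one attempt and no reset: what is moved stays moved. The work goes in short steps, each a Python script; the robot and the scene stay as the last script left them, time stands still between calls to the robot, and variables do not carry over. Pictures are saved under pics/ and viewed, and the job is handed in when it is done.

```bash
ls; mkdir -p pics; python3 - <<'E'
from cell import *
import cv2
s=get_state();print(s['clock'],s['position'],s['eef_rot'],s['finger_gap'])
for n in("scene","top"):
    f=grab_frame(n);cv2.imwrite(f"pics/{n}0.png",cv2.cvtColor(f['img'],cv2.COLOR_RGB2BGR))
    print(n,f['fx'],f['fy'],f['cx'],f['cy'],f['k1']);print(f['cam_to_world'])
E
```

```text
pics
0.0 [0.21628354 0.50504077 0.23048013] [ 2.62199155e+00  1.72913642e+00 -2.52009254e-03] 1.002621242166561
scene 501.0118500477845 501.0118500477845 270.9654857471523 209.9218246496162 -0.1734901062579224
[[ 0.28671871  0.8182707  -0.49822228  1.16198042]
 [ 0.95800949 -0.2431612   0.1519554  -0.18149575]
 [ 0.00319233 -0.52087013 -0.85362997  1.24778711]
 [ 0.          0.          0.          1.        ]]
top 514.2778440466244 514.2778440466244 276.08935099477225 211.1378705665094 -0.19891096447385742
[[ 3.45790521e-02 -9.75715888e-01  2.16293308e-01  9.31146715e-02]
 [-9.99401331e-01 -3.35155212e-02  8.58428892e-03  2.34718118e-02]
 [-1.12664415e-03 -2.16460656e-01 -9.76290692e-01  1.86287664e+00]
 [ 0.00000000e+00  0.00000000e+00  0.00000000e+00  1.00000000e+00]]
```

View pics/scene0.png

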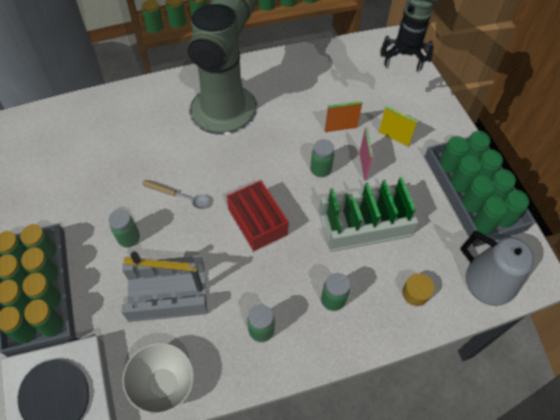

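View pics/top0.png

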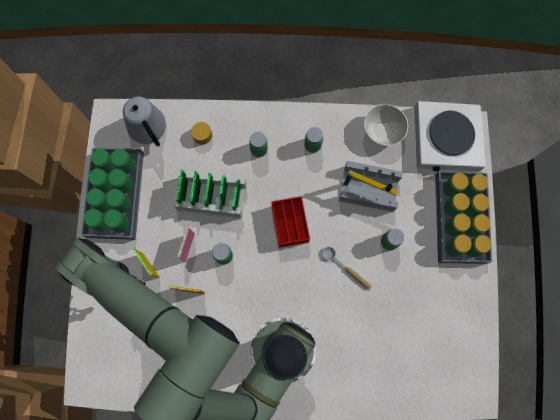

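```bash
cat > h.py <<'E'
from cell import *
import numpy as np, cv2
from scipy.spatial.transform import Rotation as R
def K(f): return np.array([[f['fx'],0,f['cx']],[0,f['fy'],f['cy']],[0,0,1.]]),np.array([f['k1'],0,0,0.])
def ray(f,px):
    k,d=K(f);u=cv2.undistortPoints(np.array([[px]],float),k,d)[0,0]
    M=np.array(f['cam_to_world']);return M[:3,3],M[:3,:3]@np.array([u[0],u[1],1.])
def atz(f,px,z):
    o,v=ray(f,px);return (o+v*(z-o[2])/v[2])
def proj(f,P):
    k,d=K(f);M=np.linalg.inv(np.array(f['cam_to_world']))
    r,_=cv2.Rodrigues(M[:3,:3]);return cv2.projectPoints(np.atleast_2d(np.array(P,float)),r,M[:3,3],k,d)[0][:,0]
def tri(fs,pxs):
    A=np.zeros((3,3));b=np.zeros(3)
    for f,p in zip(fs,pxs):
        o,v=ray(f,p);v=v/np.linalg.norm(v);Q=np.eye(3)-np.outer(v,v);A+=Q;b+=Q@o
    return np.linalg.solve(A,b)
def crop(f,name,x0,y0,x1,y1,s=6):
    im=cv2.resize(f['img'][y0:y1,x0:x1],None,fx=s,fy=s,interpolation=cv2.INTER_CUBIC)
    cv2.imwrite(name,cv2.cvtColor(im,cv2.COLOR_RGB2BGR))
E
python3 - <<'E'
from h import *
S=grab_frame("scene");T=grab_frame("top")
crop(S,"pics/s_rack.png",310,165,430,255);crop(T,"pics/t_rack.png",160,155,260,225,8)
crop(S,"pics/s_car.png",110,240,225,330);crop(T,"pics/t_car.png",325,150,415,220,8)
for n in["rack","carrier","tub","keeper_knob","keeper_pivot","jar1","plate1_mid","chipped1_mid","chipped2_mid"]:
    for c,f in(("scene",S),("top",T)):
        print(n,c,[(np.round(d['centre'],1).tolist(),round(d['score'],2)) for d in tip_of(c,n)])
E
```

```text
rack scene [([364.4, 222.8], 0.98)]
rack top [([211.8, 197.9], 0.92)]
carrier scene [([157.8, 293.1], 0.69)]
carrier top [([371.8, 186.8], 0.65)]
tub scene [([256.8, 222.5], 0.81), ([336.2, 299.2], 0.51)]
tub top [([291.4, 223.8], 0.63), ([211.3, 197.7], 0.15)]
keeper_knob scene [([134.5, 259.1], 0.96)]
keeper_knob top [([389.6, 183.7], 0.7), ([223.5, 251.1], 0.61), ([312.7, 146.4], 0.56)]
keeper_pivot scene [([319.1, 168.7], 0.57), ([195.6, 266.5], 0.55)]
keeper_pivot top [([350.4, 170.1], 0.52)]
jar1 scene [([333.1, 300.9], 0.66), ([259.4, 332.0], 0.63), ([129.6, 240.5], 0.58), ([321.0, 170.0], 0.57)]
jar1 top [([311.3, 145.6], 0.87), ([223.9, 249.5], 0.64), ([389.1, 238.9], 0.61), ([260.5, 150.4], 0.59)]
plate1_mid scene [([402.9, 203.5], 0.61), ([333.1, 300.7], 0.23)]
plate1_mid top [([183.1, 190.9], 0.78), ([223.3, 252.9], 0.49), ([293.4, 223.1], 0.37), ([370.7, 190.4], 0.28)]
chipped1_mid scene [([332.1, 215.8], 0.65)]
chipped1_mid top [([292.0, 223.4], 0.64), ([236.7, 191.9], 0.56), ([312.3, 144.7], 0.41)]
chipped2_mid scene [([362.6, 224.7], 0.53)]
chipped2_mid top [([220.3, 192.8], 0.7)]
```

```bash
echo
```

```text
(no output)
```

View pics/s_rack.png

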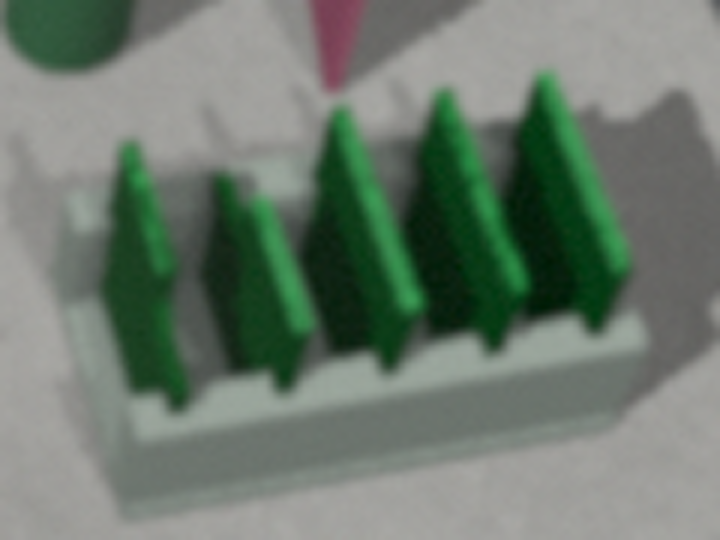

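View pics/t_rack.png

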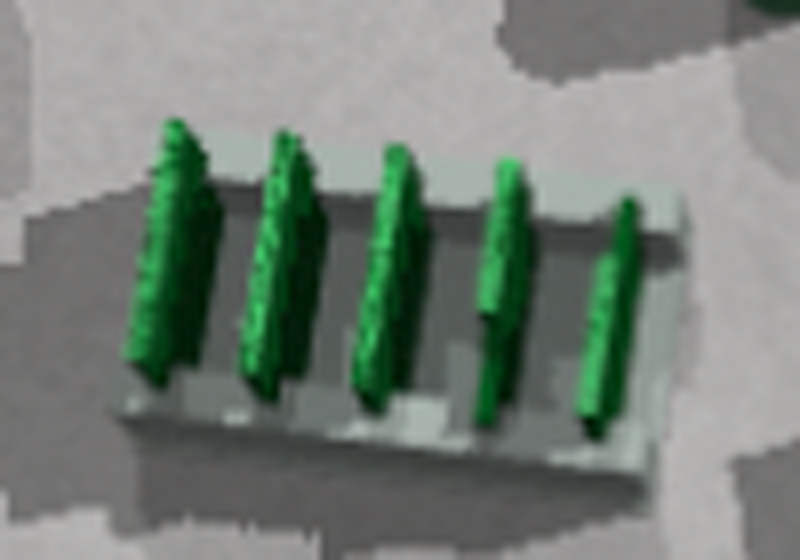

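View pics/s_car.png

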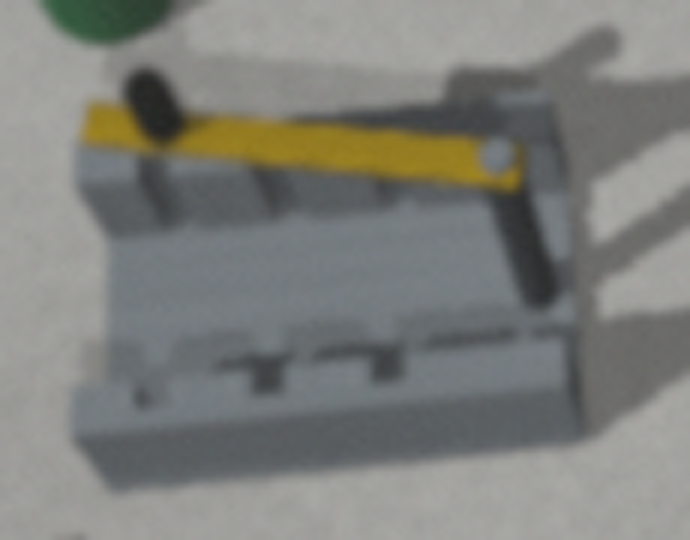

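View pics/t_car.png

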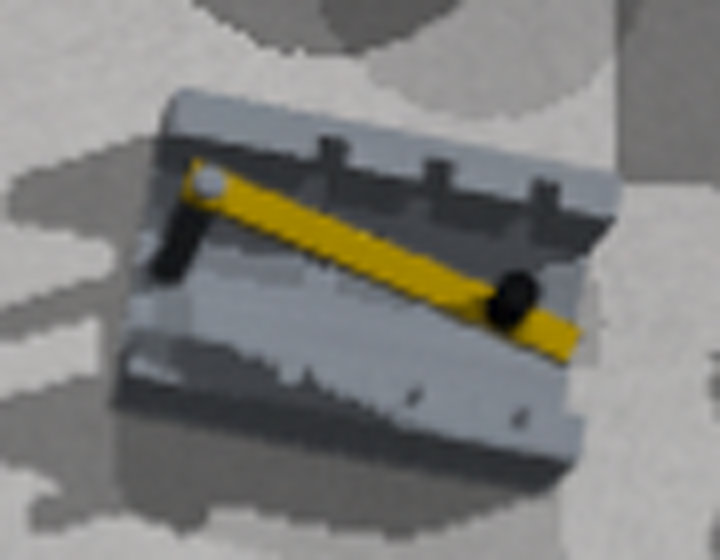

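```bash
python3 - <<'E'
from h import *
S=grab_frame("scene");T=grab_frame("top")
def comps(f,x0,y0,x1,y1,th):
    im=f['img'].astype(float)
    g=im[...,1]; m=((g>th)&(g>1.8*im[...,0])&(g>1.8*im[...,2])); mm=np.zeros(m.shape,np.uint8); mm[y0:y1,x0:x1]=m[y0:y1,x0:x1]
    n,l,st,c=cv2.connectedComponentsWithStats(mm,connectivity=8)
    return [(st[i,4],np.round(c[i],2)) for i in range(1,n) if st[i,4]>5],mm
for th in(95,105,115,125):
    a,_=comps(S,310,165,430,255,th);b,_=comps(T,160,155,260,225,th)
    print(th,a,b)
g=S['img'][...,1][165:255,310:430];print(np.percentile(g,[50,90]))
for c,n in(("scene","plate1_mid"),("top","plate1_mid"),("scene","rack"),("top","rack"),("scene","carrier"),("top","carrier"),("scene","tub"),("top","tub")):
    for d in silhouettes(c,n): print(c,n,d['score'],d['centre'],d['mask'].sum())
E
```

```text
95 [(np.int32(22), array([402.5 , 184.91])), (np.int32(90), array([390.32, 198.49])), (np.int32(34), array([368.71, 192.32])), (np.int32(37), array([409.41, 201.59])), (np.int32(33), array([334.39, 202.03])), (np.int32(49), array([356.45, 208.63])), (np.int32(52), array([375.92, 209.56]))] [(np.int32(53), array([179.32, 185.11])), (np.int32(60), array([193.02, 186.43])), (np.int32(11), array([209.  , 176.27])), (np.int32(32), array([222.12, 184.16])), (np.int32(50), array([206.5 , 191.26])), (np.int32(27), array([235.26, 193.52])), (np.int32(6), array([233.67, 204.83]))]
105 [(np.int32(18), array([402.78, 185.22])), (np.int32(70), array([390.34, 198.23])), (np.int32(29), array([368.79, 192.14])), (np.int32(32), array([409.56, 201.69])), (np.int32(26), array([334.62, 202.04])), (np.int32(29), array([355.62, 206.34])), (np.int32(45), array([376.07, 209.84]))] [(np.int32(56), array([192.89, 186.89])), (np.int32(10), array([208.9, 176.2])), (np.int32(29), array([222.03, 184.41])), (np.int32(32), array([179.44, 184.09])), (np.int32(44), array([206.66, 190.3 ])), (np.int32(24), array([235.
[... 954 characters left out ...]
6]))] [(np.int32(14), array([194.57, 177.07])), (np.int32(9), array([208.78, 176.22])), (np.int32(26), array([179.31, 183.77])), (np.int32(35), array([206.6 , 189.83])), (np.int32(28), array([192.14, 190.71])), (np.int32(13), array([221.31, 188.85])), (np.int32(20), array([235. , 193.5])), (np.int32(6), array([177.17, 196.  ]))]
[134. 162.]
scene plate1_mid 0.95 [403.6, 199.6] 549
top plate1_mid 0.83 [184.8, 192.3] 267
scene rack 0.58 [358.5, 230.1] 2585
top rack 0.86 [216.1, 202.4] 1671
scene carrier 0.86 [164.2, 289.9] 4954
top carrier 0.46 [310.6, 138.8] 378
scene tub 0.55 [256.1, 215.8] 2686
scene tub 0.55 [322.6, 158.1] 773
top tub 0.66 [293.3, 221.9] 1429
top tub 0.3 [373.1, 180.3] 273
```

```bash
cat > fit.py <<'E'
from h import *
from scipy.optimize import least_squares
def px(c,s,x0,y0): return np.array([(c[0]+.5)/s-.5+x0,(c[1]+.5)/s-.5+y0])
def fitpose(obs,init,loss='soft_l1'):
    # obs: list of (frame, pixel, local xyz)
    def tf(p,l): 
        c,s=np.cos(p[2]),np.sin(p[2]);return [p[0]+c*l[0]-s*l[1],p[1]+s*l[0]+c*l[1],l[2]]
    def res(p): return np.concatenate([proj(f,tf(p,l))[0]-q for f,q,l in obs])
    r=least_squares(res,init,loss=loss,f_scale=1.)
    return r.x,res(r.x).reshape(-1,2)
E
cat > fit1.py <<'E'
from fit import *
S=grab_frame("scene");T=grab_frame("top")
s=lambda c:(S,px(c,6,310,165));t=lambda c:(T,px(c,8,160,155))
o=[]
ys=[.1,.05,0,-.05,-.1]
for y,(a,b) in zip(ys,[((548,72),(622,265)),((447,92),(515,290)),((342,110),(413,308)),((262,200),(303,328)),((130,145),(165,275))]):
    xa=-.055 if y!=-.05 else -.015; xb=.055 if y!=-.1 else .015
    o+=[(*s(a),(xa,y,.13)),(*s(b),(xb,y,.13))]
for y,(a,b) in zip(ys,[((172,125),(138,362)),((283,135),(252,385)),((397,150),(367,398)),((510,162),(488,312)),((605,258),(590,425))]):
    xa=-.055 if y!=-.05 else -.015; xb=.055 if y!=-.1 else .015
    o+=[(*t(a),(xb,y,.13)),(*t(b),(xa,y,.13))]
i=atz(S,(364,222),0)
p,r=fitpose(o,[i[0],i[1],0]);print("rack",p.round(4));print(r.round(1).tolist())
s=lambda c:(S,px(c,6,110,240));t=lambda c:(T,px(c,8,325,150))
o=[(*s((88,435)),(.07,-.085,.07)),(*s((580,380)),(.07,.125,.07)),(*s((115,490)),(.07,-.085,0)),(*s((585,437)),(.07,.125,0)),
(*s((268,392)),(.059,0,.07)),(*s((388,380)),(.059,.05,.07)),(*s((148,403)),(.059,-.05,.07)),(*s((555,95)),(-.07,.125,.07)),
(*s((497,155)),(0,.11,.15)),
(*t((180,90)),(.07,.125,.07)),(*t((620,180)),(.07,-.085,.07)),(*t((333,138)),(.059,.05,.07)),(*t((438,160)),(.059,0,.07)),(*t((546,180)),(.059,-.05,.07)),
(*t((580,455)),(-.07,-.085,.07)),(*t((210,182)),(0,.11,.15))]
i=atz(S,(158,293),0)
p,r=fitpose(o,[i[0],i[1],0]);print("carrier",p.round(4));print(r.round(1).tolist())
k=tri([S,T],[s((147,85))[1],t((517,285))[1]]);print("knob",k,'z184:',atz(S,s((147,82))[1],.184),atz(T,t((520,287))[1],.184))
q=tri([S,T],[s((497,155))[1],t((210,182))[1]]);print("pivot",q)
for n in["tub"]:
  for c,f in(("scene",S),("top",T)):
    d=tip_of(c,n)[0];print(n,atz(f,d['centre'],0))
for px_ in[(323,145),(122,214),(336,278),(261,313)]: print('jar',atz(S,px_,.11).round(3))
crop(S,"pics/s_tub.png",220,175,300,255,7);crop(T,"pics/t_tub.png",260,190,320,255,8)
E
python3 fit1.py
```

```text
rack [ 0.5527  0.2851 -0.0826]
[[-1.4, -0.4], [0.0, 0.7], [-1.5, -0.8], [0.4, -0.2], [-1.2, -0.8], [-0.4, 0.2], [-1.1, -0.6], [-0.2, 0.2], [-1.0, -0.5], [0.2, -0.4], [0.1, -0.5], [-0.7, -0.2], [-0.0, -0.2], [-0.9, -1.4], [-0.4, -0.6], [-1.3, -1.4], [-0.5, -0.5], [-0.6, -0.2], [0.1, -0.1], [-0.7, -1.6]]
carrier [ 0.6002 -0.3219 -0.1635]
[[-3.2, 0.4], [-2.1, 0.9], [-0.8, 0.4], [0.1, 0.9], [0.1, 0.1], [-0.1, -0.0], [0.5, 0.2], [-1.3, -1.6], [-0.0, 0.1], [-1.3, -0.4], [-0.6, -0.5], [-0.9, 0.4], [-0.7, 0.3], [-0.9, 0.4], [-0.9, 1.4], [-1.1, 0.5]]
knob [ 0.56780608 -0.34215714  0.18865837] z184: [ 0.56416214 -0.34105125  0.184     ] [ 0.56825005 -0.3460876   0.184     ]
pivot [ 0.61923374 -0.21484983  0.15369246]
tub [ 0.45962582 -0.01266671  0.        ]
tub [ 0.46844057 -0.01397494  0.        ]
jar [0.329 0.229 0.11 ]
jar [ 0.396 -0.366  0.11 ]
jar [0.733 0.119 0.11 ]
jar [ 0.766 -0.084  0.11 ]
```

```bash
echo
```

```text
(no output)
```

View pics/s_tub.png

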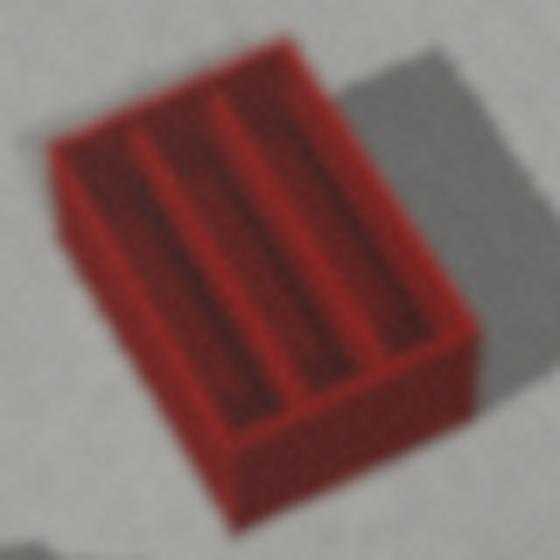

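View pics/t_tub.png

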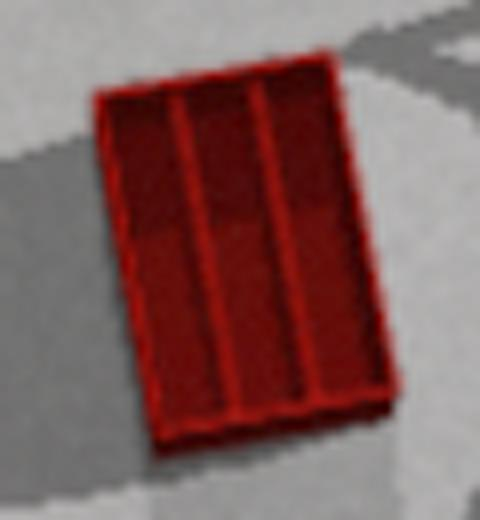

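```bash
cat >> h.py <<'E'
RACK=np.array([.5527,.2851,-.0826]);CAR=np.array([.6002,-.3219,-.1635])
def loc(p,l): 
    c,s=np.cos(p[2]),np.sin(p[2]);return np.array([p[0]+c*l[0]-s*l[1],p[1]+s*l[0]+c*l[1]])
def rot(a): # tool down, jaw axis at world yaw a
    c,s=np.cos(a),np.sin(a);return R.from_matrix(np.array([[c,s,0],[s,-c,0],[0,0,-1.]])).as_rotvec()
def rep(m=''):
    s=get_state();print(m,'t%.1f'%s['clock'],np.round(s['position'],4),'F',np.round(s['contact_force'],1),'gap %.3f'%s['finger_gap'])
def knob(th,piv=None,z=.157):
    piv=loc(CAR,(0,.11)) if piv is None else piv
    f=th-CAR[2];return np.array([piv[0]-.14*np.sin(f),piv[1]-.14*np.cos(f),z]),f
E
python3 - <<'E'
from h import *
s=get_state();q=np.array(s['q']);print(q.round(2), R.from_rotvec(s['eef_rot']).as_matrix()[:,0].round(2))
for th in(.21,.7,1.3,0):
    p,f=knob(th)
    for k in(0,1):
        a=np.arctan2(np.sin(f),-np.cos(f))+k*np.pi
        for z in(.157,.33):
            j=ik([p[0],p[1],z],rot(a));print(th,k,z,None if j is None else np.round(j,2))
for nm,P in(("rack",RACK),("car",CAR)):
  for y in(-.1,.1) if nm=="rack" else(-.05,.05):
    for k in(0,1):
      for z in(.119,.34):
        j=ik([*loc(P,(0,y)),z],rot(P[2]+np.pi/2+k*np.pi));print(nm,y,k,z,None if j is None else np.round(j,2))
E
```

```text
[ 1.03  0.33 -0.19  1.05  0.    1.44] [0.39 0.92 0.  ]
0.21 0 0.157 [-0.66  0.59  0.03  1.01  0.   -1.85]
0.21 0 0.33 [-0.66  0.52  0.35  1.4   0.   -1.85]
0.21 1 0.157 [-0.66  0.59  0.03  1.01  0.    1.29]
0.21 1 0.33 [-0.66  0.52  0.35  1.4   0.    1.29]
0.7 0 0.157 [-0.66  0.47 -0.18  0.93  0.   -1.37]
0.7 0 0.33 [-0.66  0.37  0.13  1.32  0.   -1.37]
0.7 1 0.157 [-0.66  0.47 -0.18  0.93  0.    1.77]
0.7 1 0.33 [-0.66  0.37  0.13  1.32  0.    1.77]
1.3 0 0.157 [-0.58  0.35 -0.36  0.86  0.   -0.69]
1.3 0 0.33 [-0.58  0.24 -0.05  1.27  0.   -0.69]
1.3 1 0.157 [-0.58  0.35 -0.36  0.86  0.    2.45]
1.3 1 0.33 [-0.58  0.24 -0.05  1.27  0.    2.45]
0 0 0.157 [-0.64  0.64  0.12  1.05 -0.   -2.05]
0 0 0.33 [-0.64  0.58  0.46  1.45 -0.   -2.05]
0 1 0.157 [-0.64  0.64  0.12  1.05  0.    1.09]
0 1 0.33 [-0.64  0.58  0.46  1.45  0.    1.09]
rack -0.1 0 0.119 [ 0.2   0.47 -0.28  0.82 -0.    0.28]
rack -0.1 0 0.34 [ 0.2   0.33  0.09  1.33 -0.    0.28]
rack -0.1 1 0.119 [ 0.2   0.47 -0.28  0.82  0.   -2.86]
rack -0.1 1 0.34 [ 0.2   0.33  0.09  1.33  0.   -2.86]
rack 0.1 0 0.119 [ 0.49  0.65  0.04  0.96 -0.    0.58]
rack 0.1 0 0.34 [ 0.49  0.56  0.44  1.45 -0.    0.58]
rack 0.1 1 0.119 [ 0.49  0.65  0.04  0.96  0.   -2.57]
rack 0.1 1 0.34 [ 0.49  0.56  0.44  1.45  0.   -2.57]
car -0.05 0 0.119 [-0.67  0.68  0.1   0.99  0.   -0.5 ]
car -0.05 0 0.34 [-0.67  0.6   0.52  1.49  0.   -0.5 ]
car -0.05 1 0.119 [-0.67  0.68  0.1   0.99  0.    2.64]
car -0.05 1 0.34 [-0.67  0.6   0.52  1.49  0.    2.64]
car 0.05 0 0.119 [-0.53  0.62 -0.01  0.94  0.   -0.37]
car 0.05 0 0.34 [-0.53  0.53  0.39  1.43  0.   -0.37]
car 0.05 1 0.119 [-0.53  0.62 -0.01  0.94  0.    2.77]
car 0.05 1 0.34 [-0.53  0.53  0.39  1.43  0.    2.77]
```

```bash
cat >> h.py <<'E'
def krot(f): return rot(np.arctan2(np.sin(f),-np.cos(f))+np.pi)
E
python3 - <<'E'
from h import *
p,f=knob(.21)
movep([.35,.30,.34],rot(np.pi/2)); rep()
movep([p[0],p[1],.30],krot(f)); rep()
move_l([p[0],p[1],.157],.15); rep('down')
grab(20); rep('grab')
T=grab_frame("top");S=grab_frame("scene");crop(S,"pics/s_k1.png",100,220,240,330,5)
E
```

```text
t2.8 [0.3498 0.3003 0.3397] F [ 0.5 -0.7  0.2] gap 0.996
 t5.3 [ 0.5676 -0.3425  0.3004] F [-0.8 -0.6  0.4] gap 0.998
down t6.4 [ 0.5677 -0.3441  0.1581] F [-0.7  0.7  0.9] gap 0.999
grab t7.0 [ 0.567  -0.3438  0.1573] F [-1.4  0.6  2.1] gap 0.222
```

View pics/s_k1.png

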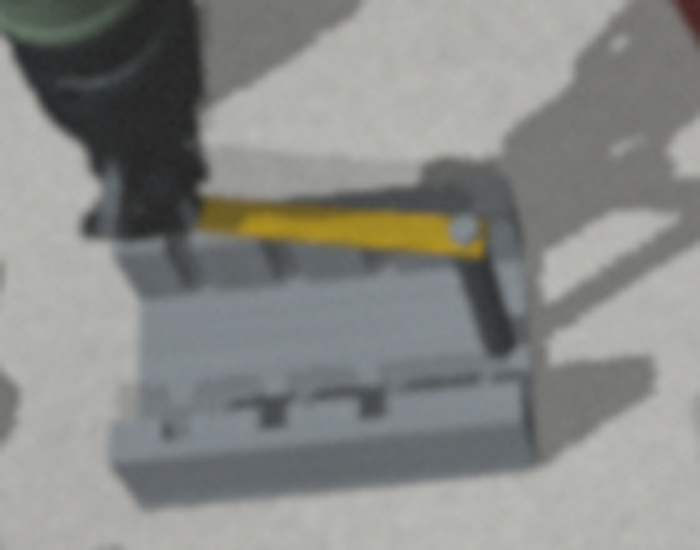

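The knob is held (gap about 19 mm, the knob is 20 mm). Next I swing it open.

```bash
python3 - <<'E'
from h import *
for th in np.linspace(.21,1.27,8)[1:]:
    p,f=knob(th); move_l(p,.1,rot=krot(f)); rep('%.2f'%th)
p,f=knob(1.33); print(move_l(p,.04,rot=krot(f),until_force=8)); rep('stop')
let_go(); rep(); q=get_state()['position']; move_l([q[0],q[1],.30],.25)
movep([.35,.05,.42],rot(np.pi/2)); rep()
S=grab_frame("scene");T=grab_frame("top")
crop(S,"pics/s_c2.png",105,235,225,325,6);crop(T,"pics/t_c2.png",325,150,415,220,8)
E
```

```text
0.36 t7.4 [ 0.5481 -0.3345  0.1573] F [0.3 0.8 2.4] gap 0.225
0.51 t7.8 [ 0.5311 -0.3227  0.1572] F [0.6 1.1 2.2] gap 0.225
0.66 t8.1 [ 0.5159 -0.3084  0.1572] F [0.9 1.4 3.4] gap 0.225
0.82 t8.5 [ 0.5029 -0.2918  0.1572] F [1.2 1.4 3.6] gap 0.224
0.97 t8.9 [ 0.4926 -0.2735  0.1572] F [3.2 1.7 3.1] gap 0.223
1.12 t9.2 [ 0.4853 -0.2537  0.1572] F [4.9 2.  3. ] gap 0.224
1.27 t9.6 [ 0.481  -0.2332  0.1572] F [5.9 1.4 1.7] gap 0.226
True
stop t9.8 [ 0.4807 -0.2299  0.1572] F [ 0.7 -3.2  0.7] gap 0.223
 t10.5 [ 0.4811 -0.228   0.1576] F [ 0.1 -1.   1.3] gap 1.006
 t13.3 [0.3501 0.0499 0.4196] F [-0.8 -0.2  0.8] gap 0.998
```

View pics/s_c2.png

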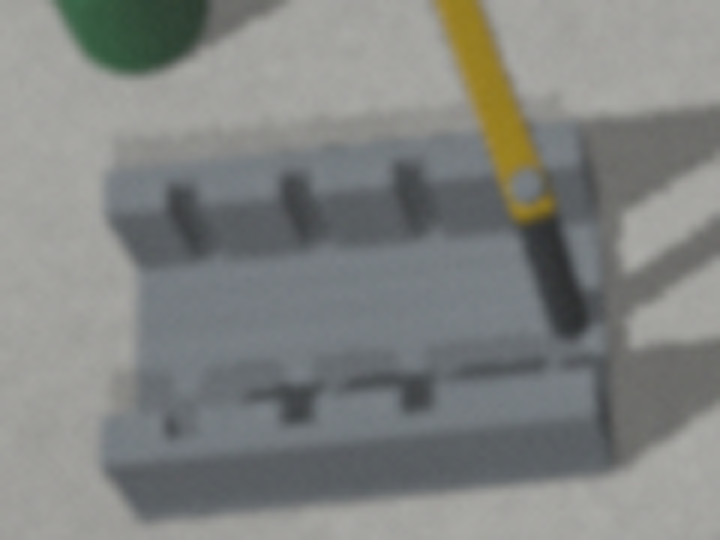

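View pics/t_c2.png

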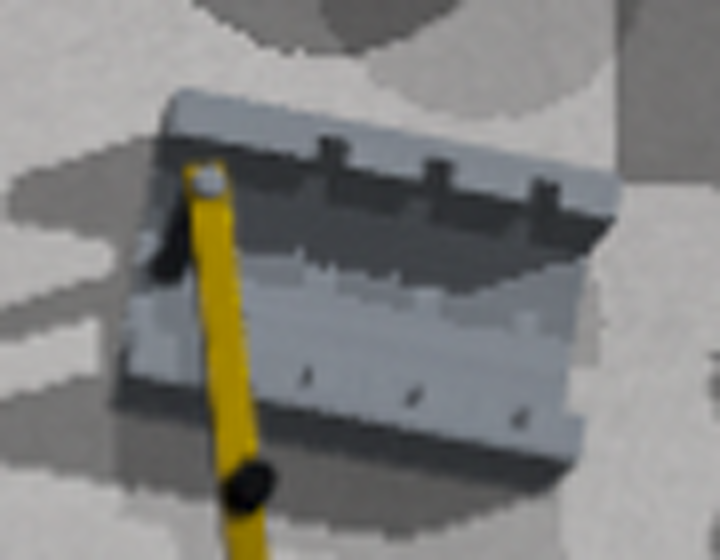

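```bash
cat > fit2.py <<'E'
from fit import *
S=grab_frame("scene");T=grab_frame("top")
s=lambda c:(S,px(c,6,105,235));t=lambda c:(T,px(c,8,325,150))
o=[]
for y,a,b in((-.05,(183,186),(177,436)),(0,(297,175),(298,422)),(.05,(408,163),(417,410))):
    o+=[(*s(a),(-.059,y,.07)),(*s(b),(.059,y,.07))]
o+=[(*s((108,172)),(-.07,-.085,.07)),(*s((105,467)),(.07,-.085,.07)),(*s((145,520)),(.07,-.085,0)),(*s((603,412)),(.07,.125,.07)),(*s((575,122)),(-.07,.125,.07)),(*s((526,186)),(0,.11,.152))]
o2=[]
for y,a,b in((.05,(333,138),(307,377)),(0,(438,160),(413,397)),(-.05,(546,180),(520,417))):
    o2+=[(*t(a),(.059,y,.07)),(*t(b),(-.059,y,.07))]
o2+=[(*t((180,90)),(.07,.125,.07)),(*t((620,180)),(.07,-.085,.07)),(*t((575,460)),(-.07,-.085,.07)),(*t((210,182)),(0,.11,.152))]
for oo in(o,o2,o+o2):
    p,r=fitpose(oo,[.6,-.32,-.16]);print("carrier",p.round(4));print(r.round(1).tolist())
# tub
s=lambda c:(S,px(c,7,220,175));t=lambda c:(T,px(c,8,260,190))
a=[(*s((290,38)),(-.08,.056,.075)),(*s((52,148)),(-.08,-.056,.075)),(*s((235,440)),(.08,-.056,.075)),(*s((480,335)),(.08,.056,.075)),(*s((237,532)),(.08,-.056,0)),(*s((475,412)),(.08,.056,0))]
b=[(*t((97,95)),(.08,.056,.075)),(*t((335,52)),(.08,-.056,.075)),(*t((400,390)),(-.08,-.056,.075)),(*t((155,435)),(-.08,.056,.075)),(*t((160,458)),(-.08,.056,0))]
for oo in(a,b,a+b):
    p,r=fitpose(oo,[.46,-.013,.1]);print("tub",p.round(4));print(r.round(1).tolist())
E
python3 fit2.py
```

```text
carrier [ 0.6014 -0.3214 -0.1613]
[[-0.1, -0.5], [0.9, 0.2], [-0.3, -0.7], [0.4, 0.4], [0.2, -0.8], [0.4, 0.3], [-0.7, -0.6], [-0.8, 0.5], [-0.5, 0.8], [-0.6, 0.8], [0.6, -0.8], [0.3, -0.1]]
carrier [ 0.6026 -0.3268 -0.1489]
[[0.2, -0.0], [-1.1, 0.7], [0.4, -0.3], [-0.8, 0.7], [0.2, -0.4], [-0.7, 0.7], [-0.3, -0.5], [0.5, -1.5], [1.4, -0.1], [0.3, 0.2]]
carrier [ 0.6016 -0.3226 -0.1617]
[[-0.5, -0.3], [0.5, 0.4], [-0.7, -0.5], [-0.0, 0.7], [-0.3, -0.6], [-0.1, 0.5], [-1.1, -0.4], [-1.2, 0.7], [-1.0, 1.0], [-1.0, 1.1], [0.2, -0.6], [-0.2, 0.1], [-0.7, 0.0], [-2.4, 0.7], [-0.5, -0.1], [-2.2, 0.9], [-0.8, 0.0], [-2.1, 1.0], [-1.1, -0.7], [-0.4, -0.9], [0.0, 0.4], [-0.8, 0.0]]
tub [ 0.4593 -0.0075  0.2148]
[[0.0, -1.4], [-1.2, -1.2], [-0.6, 1.3], [1.0, -1.3], [-0.1, 0.9], [0.8, 1.0]]
tub [ 0.4604 -0.0131  0.2122]
[[-0.6, -0.7], [0.4, -0.7], [0.7, 0.4], [0.1, 0.3], [-0.6, 0.6]]
tub [ 0.4603 -0.0098  0.2218]
[[-0.8, -0.9], [-2.0, -0.6], [-1.0, 1.9], [0.4, -1.0], [-0.5, 1.4], [0.3, 1.3], [-1.7, -0.6], [-0.8, -0.8], [-0.0, 0.2], [-0.6, 0.4], [-1.3, 0.7]]
```

```bash
sed -i 's/^i=atz(S,(364,222),0)/for oo in(o[:10],o[10:]): print(fitpose(oo,[.55,.285,-.08])[0].round(4))\ni=atz(S,(364,222),0)/' fit1.py; python3 fit1.py | head -4
sed -i 's/CAR=np.array(.*)/CAR=np.array([.6016,-.323,-.1615])/' h.py; grep CAR= h.py
```

```text
[ 0.554   0.2864 -0.0925]
[ 0.5505  0.2832 -0.0748]
rack [ 0.5527  0.2851 -0.0826]
[[-1.4, -0.4], [0.0, 0.7], [-1.5, -0.8], [0.4, -0.2], [-1.2, -0.8], [-0.4, 0.2], [-1.1, -0.6], [-0.2, 0.2], [-1.0, -0.5], [0.2, -0.4], [0.1, -0.5], [-0.7, -0.2], [-0.0, -0.2], [-0.9, -1.4], [-0.4, -0.6], [-1.3, -1.4], [-0.5, -0.5], [-0.6, -0.2], [0.1, -0.1], [-0.7, -1.6]]
RACK=np.array([.5527,.2851,-.0826]);CAR=np.array([.6016,-.323,-.1615])
```

```bash
cat >> h.py <<'E'
def pick(lx,ly,z,g=50):
    a=rot(RACK[2]+np.pi/2); p=loc(RACK,(lx,ly))
    movep([*p,.30],a); move_l([*p,z+.04],.25); move_l([*p,z],.08,until_force=8); rep('at')
    grab(g); rep('grabbed')
    s=get_state()
def lift(p=None,z=.34):
    q=get_state()['position']; move_l([q[0],q[1],.16],.08); rep('lift1'); move_l([q[0],q[1],z],.25); rep('lift2')
E
python3 - <<'E'
from h import *
pick(-.03,-.1,.107)
S=grab_frame("scene");crop(S,"pics/s_p1.png",300,140,440,255,5)
E
```

```text
at t16.1 [0.5148 0.188  0.1073] F [ 0.6  0.6 -0.1] gap 0.999
grabbed t16.8 [0.5147 0.188  0.1072] F [ 0.1 -0.1  2.7] gap 0.084
```

View pics/s_p1.png

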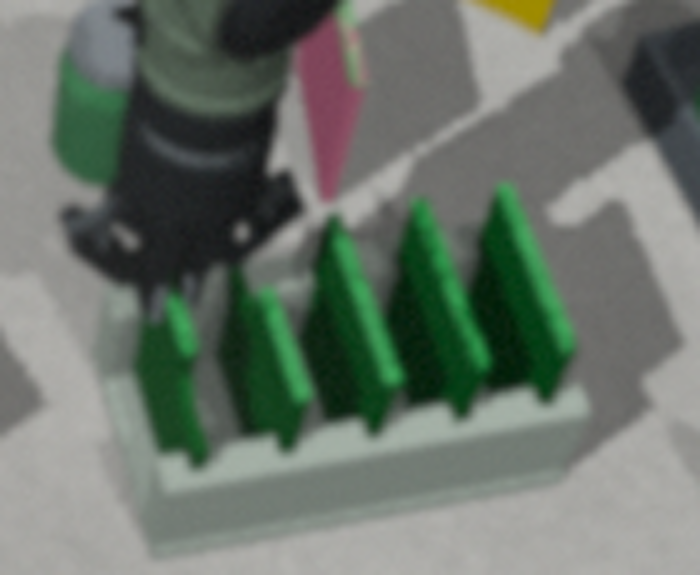

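```bash
cat >> h.py <<'E'
TUB=np.array([.460,-.0095,.217])
def redc(f):
    im=f['img'].astype(int);m=((im[...,0]>70)&(im[...,0]>2.2*im[...,1])&(im[...,0]>2.2*im[...,2])).astype(np.uint8)
    n,l,st,c=cv2.connectedComponentsWithStats(m);i=1+np.argmax(st[1:,4]);return st[i,4],c[i].round(1)
E
python3 - <<'E'
from h import *
lift(z=.32)
S=grab_frame("scene");T=grab_frame("top");print(redc(S),redc(T))
p=loc(TUB,(-.03,.036)); movep([*p,.28],rot(TUB[2]+np.pi/2));rep('over')
S=grab_frame("scene");T=grab_frame("top");print(redc(S),redc(T))
crop(S,"pics/s_p2.png",200,110,340,255,4);crop(T,"pics/t_p2.png",240,170,340,265,6)
E
python3 - <<'E'
import cv2;a=cv2.cvtColor(cv2.imread('pics/scene0.png'),4);b=cv2.cvtColor(cv2.imread('pics/top0.png'),4)
import sys;sys.path.insert(0,'.')
from h import redc
print('base',redc({'img':a}),redc({'img':b}))
E
```

```text
lift1 t17.7 [0.5143 0.188  0.1596] F [-0.2 -0.  -1.3] gap 0.085
lift2 t18.5 [0.5139 0.1879 0.3183] F [ 0.3 -0.6 -1.9] gap 0.083
(np.int32(2102), array([258.2, 215.7])) (np.int32(1255), array([289.7, 221.8]))
over t19.4 [0.4235 0.0194 0.28  ] F [ 0.   0.8 -1.4] gap 0.080
(np.int32(2205), array([258. , 215.1])) (np.int32(253), array([301.8, 228.7]))
base (np.int32(2069), array([258.2, 215.7])) (np.int32(1222), array([289.5, 221.9]))
```

View pics/s_p2.png

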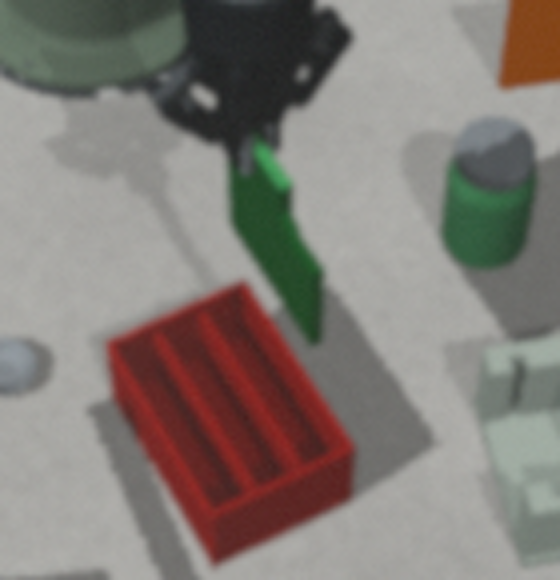

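View pics/t_p2.png

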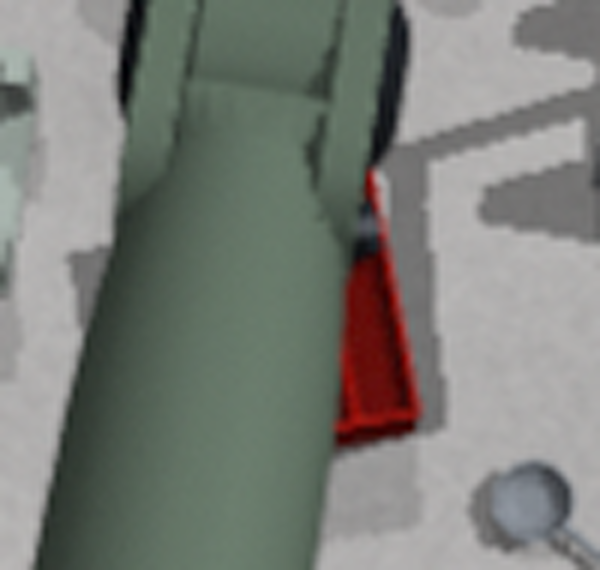

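The plate is held upright and in line with the right-hand bay, and the tub has not moved. Next I lower it.

```bash
python3 - <<'E'
from h import *
p=get_state()['position']
move_l([p[0],p[1],.13],.2);rep();print(move_l([p[0],p[1],.0995],.04,until_force=4));rep('down')
let_go();rep('rel')
move_l([p[0],p[1],.30],.2)
a=rot(RACK[2]+np.pi/2);movep([*loc(RACK,(.02,-.05)),.30],a)
S=grab_frame("scene");T=grab_frame("top");print(redc(S),redc(T))
crop(S,"pics/s_p3.png",200,150,440,290,3);crop(T,"pics/t_p3.png",240,170,340,265,6)
E
```

```text
t20.4 [0.4249 0.0201 0.1307] F [ 0.8 -0.9 -1.8] gap 0.083
True
down t21.0 [0.4234 0.0198 0.1022] F [-0.4 -0.3  4. ] gap 0.081
rel t21.8 [0.4227 0.0199 0.1019] F [-0.3 -0.6 -1. ] gap 1.003
(np.int32(1662), array([255.6, 218.9])) (np.int32(1092), array([291.1, 221.8]))
```

View pics/s_p3.png

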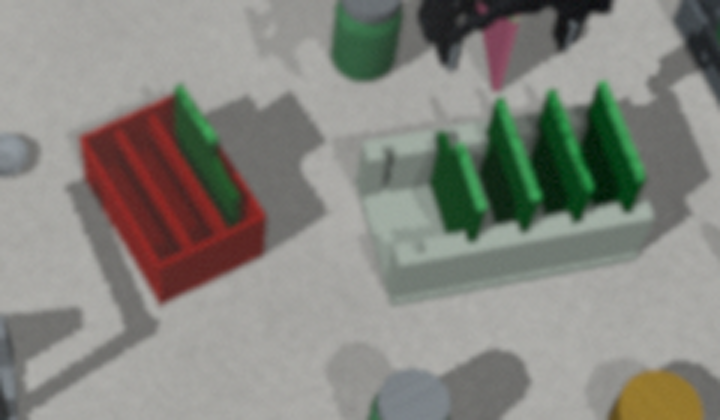

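View pics/t_p3.png

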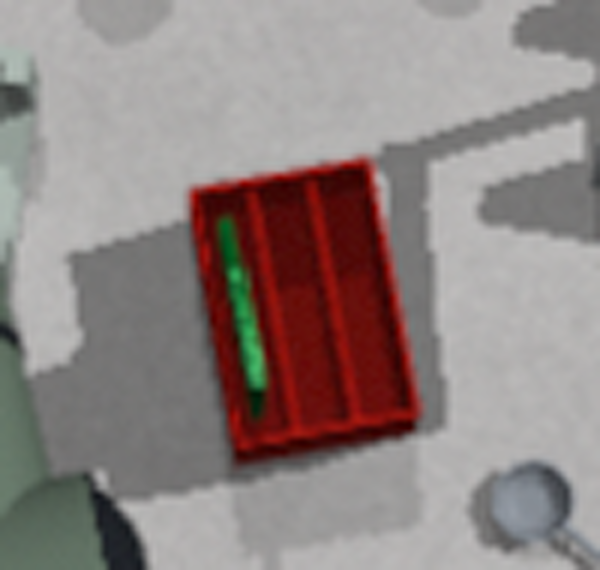

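```bash
python3 - <<'E'
from h import *
pick(.02,-.05,.1195,60)
S=grab_frame("scene");crop(S,"pics/s_p4.png",300,140,440,255,5)
lift(z=.32)
p=loc(TUB,(.02,-.036)); movep([*p,.28],rot(TUB[2]+np.pi/2));rep('over')
S=grab_frame("scene");print(redc(S))
crop(S,"pics/s_p5.png",200,110,340,255,4)
E
```

```text
at t25.6 [0.5687 0.2337 0.1198] F [ 0.1 -0.7 -1. ] gap 0.997
grabbed t26.3 [0.5688 0.2337 0.1198] F [0.3 0.4 1.3] gap 0.074
lift1 t27.0 [0.5686 0.2336 0.1597] F [-0.2  0.6 -2.1] gap 0.066
lift2 t27.8 [0.5682 0.2335 0.3182] F [ 0.2 -0.1 -2.2] gap 0.072
over t28.9 [ 0.4875 -0.0398  0.2796] F [ 1.7  0.4 -2.7] gap 0.072
(np.int32(1589), array([258.2, 223. ]))
```

View pics/s_p4.png

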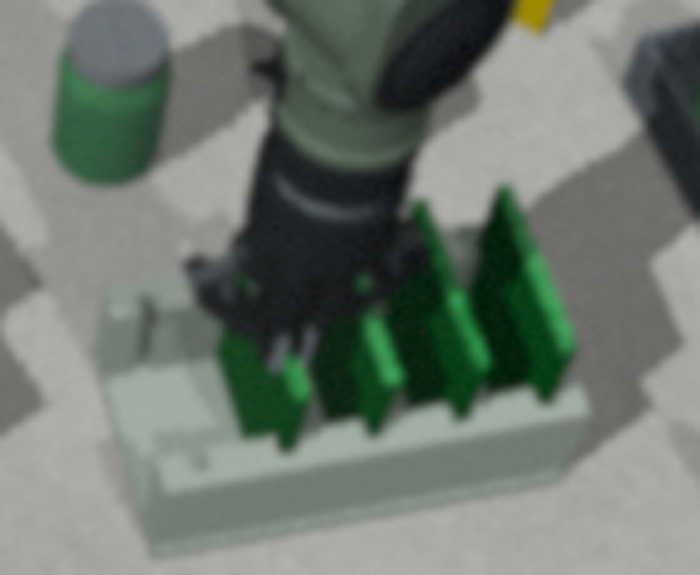

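View pics/s_p5.png

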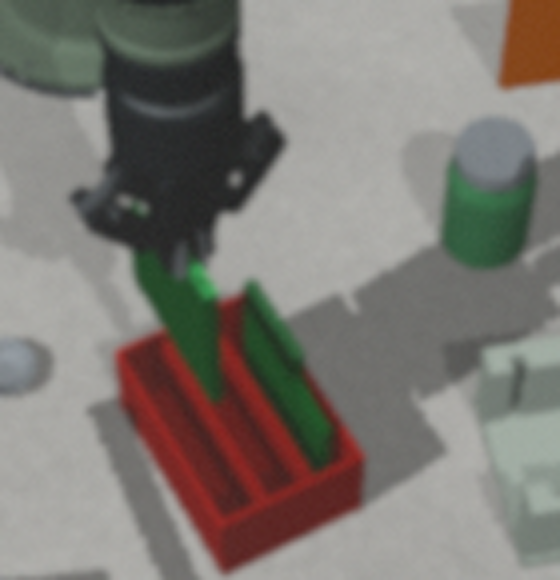

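The tub has shifted about 2.5 px right and 2 px down since the last picture, so I measure it again before lowering.

```bash
python3 - <<'E'
from h import *
S=grab_frame("scene");T=grab_frame("top");print(redc(S),get_state()['clock'])
crop(S,"pics/s_t6.png",220,175,300,265,6)
crop(T,"pics/t_t6.png",255,185,325,260,7)
E
```

```text
(np.int32(1588), array([258.3, 223.1])) 29.0917
```

View pics/s_t6.png

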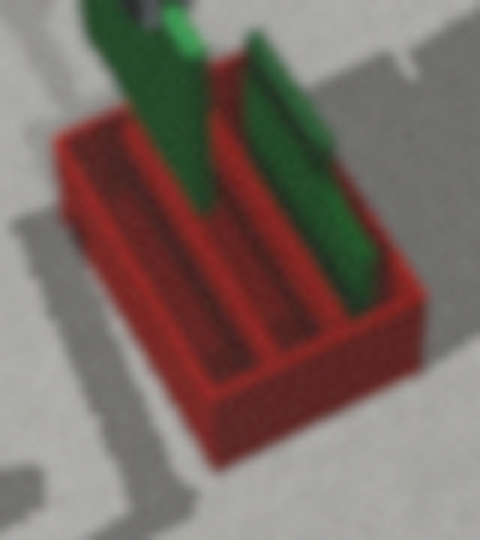

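View pics/t_t6.png

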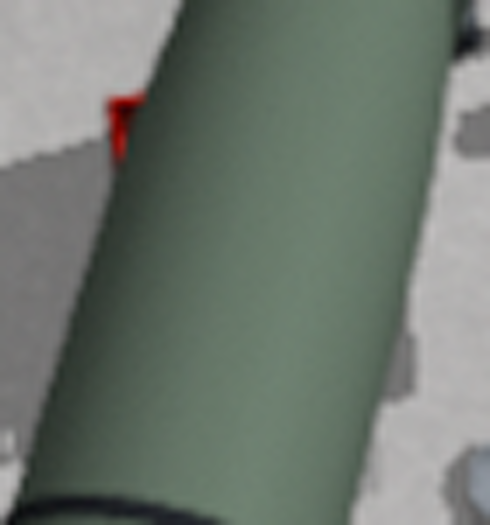

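```bash
python3 - <<'E'
from fit import *
S=grab_frame("scene")
s=lambda c:(S,px(c,6,220,175))
o=[(*s((57,145)),(-.08,-.056,.075)),(*s((211,392)),(.08,-.056,.075)),(*s((427,295)),(.08,.056,.075)),(*s((218,470)),(.08,-.056,0)),(*s((420,370)),(.08,.056,0))]
p,r=fitpose(o,TUB);print(p.round(4),r.round(1).tolist())
s=lambda c:(S,px(c,7,220,175))
a=[(*s((52,148)),(-.08,-.056,.075)),(*s((235,440)),(.08,-.056,.075)),(*s((480,335)),(.08,.056,.075)),(*s((237,532)),(.08,-.056,0)),(*s((475,412)),(.08,.056,0))]
p,r=fitpose(a,TUB);print('base',p.round(4),r.round(1).tolist())
E
```

```text
[ 0.4669 -0.0032  0.2091] [[-1.0, -2.6], [-0.0, 0.8], [0.7, -0.5], [-0.5, 0.5], [0.8, 0.2]]
base [ 0.458  -0.0069  0.2115] [[-1.0, -1.7], [-0.6, 0.9], [1.0, -1.7], [-0.1, 0.4], [0.8, 0.6]]
```

```bash
sed -i 's/^TUB=.*/TUB=np.array([.469,-.0055,.215])/' h.py; python3 - <<'E'
from h import *
p=loc(TUB,(.02,-.036));move_l([*p,.21],.15,rot=rot(TUB[2]+np.pi/2));rep()
S=grab_frame("scene");crop(S,"pics/s_p7.png",210,130,310,260,5)
E
```

```text
t29.8 [ 0.4966 -0.0363  0.2105] F [ 0.3 -0.8 -2.2] gap 0.067
```

View pics/s_p7.png

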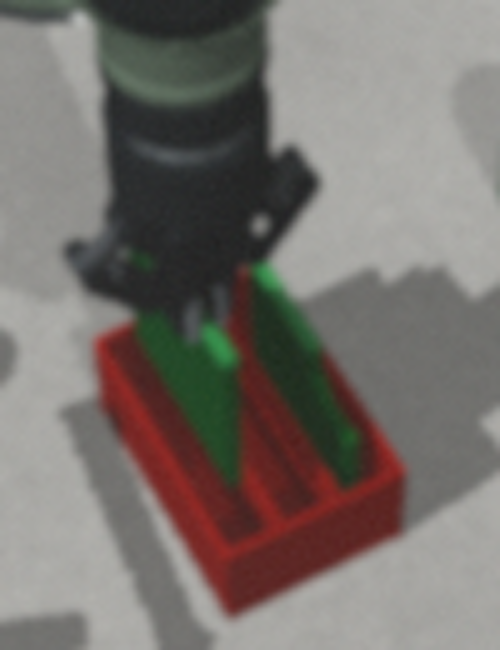

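```bash
python3 - <<'E'
from h import *
p=get_state()['position']
print(move_l([p[0],p[1],.112],.05,until_force=4));rep('down')
let_go();rep('rel')
move_l([p[0],p[1],.30],.2)
a=rot(RACK[2]+np.pi/2);movep([*loc(RACK,(0,0)),.30],a)
S=grab_frame("scene");T=grab_frame("top");print(redc(S),redc(T))
crop(S,"pics/s_p8.png",200,150,440,290,3);crop(T,"pics/t_p8.png",240,170,340,265,6)
E
```

```text
True
down t31.6 [ 0.4971 -0.0365  0.1148] F [-0.1  0.6  3.7] gap 0.071
rel t32.3 [ 0.4958 -0.0361  0.1135] F [ 0.8 -0.2 -0.6] gap 1.001
(np.int32(1161), array([259.5, 223.2])) (np.int32(890), array([288.1, 220.1]))
```

View pics/s_p8.png

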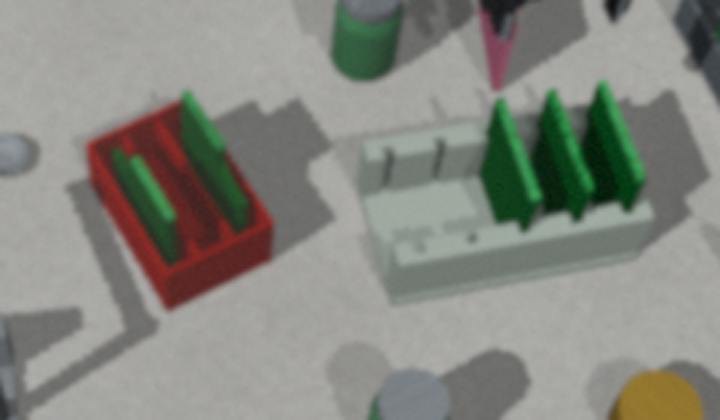

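View pics/t_p8.png

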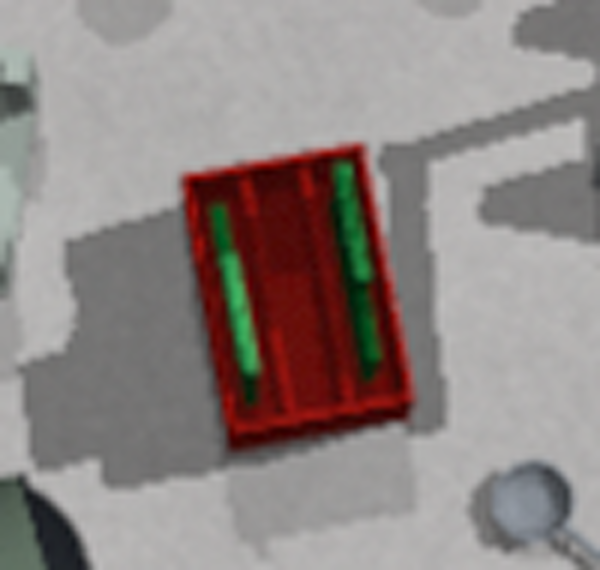

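```bash
cat >> h.py <<'E'
def toslot(lx,ly):
    a=rot(CAR[2]+np.pi/2);p=loc(CAR,(lx,ly))
    movep([*p,.32],a);move_l([*p,.20],.2);rep('over slot')
def insert(zh):
    p=get_state()['position']
    r=move_l([p[0],p[1],zh-.004],.05,until_force=6);rep('ins %s'%r)
E
python3 - <<'E'
from h import *
pick(0,0,.1195,60);lift(z=.33);toslot(0,-.05)
S=grab_frame("scene");crop(S,"pics/s_p9.png",90,200,230,330,5);T=grab_frame("top");crop(T,"pics/t_p9.png",325,150,415,220,8)
E
```

```text
at t36.3 [0.5529 0.2852 0.1197] F [-0.1 -0.1  0.6] gap 0.998
grabbed t37.0 [0.553  0.2852 0.1198] F [0.3 0.  1.3] gap 0.067
lift1 t37.7 [0.5528 0.2851 0.1598] F [ 0.1 -0.3 -2.5] gap 0.073
lift2 t38.5 [0.5524 0.285  0.3283] F [ 0.4  0.3 -3.4] gap 0.071
over slot t41.6 [ 0.5943 -0.3724  0.2013] F [ 0.7  0.1 -1.6] gap 0.070
```

View pics/s_p9.png

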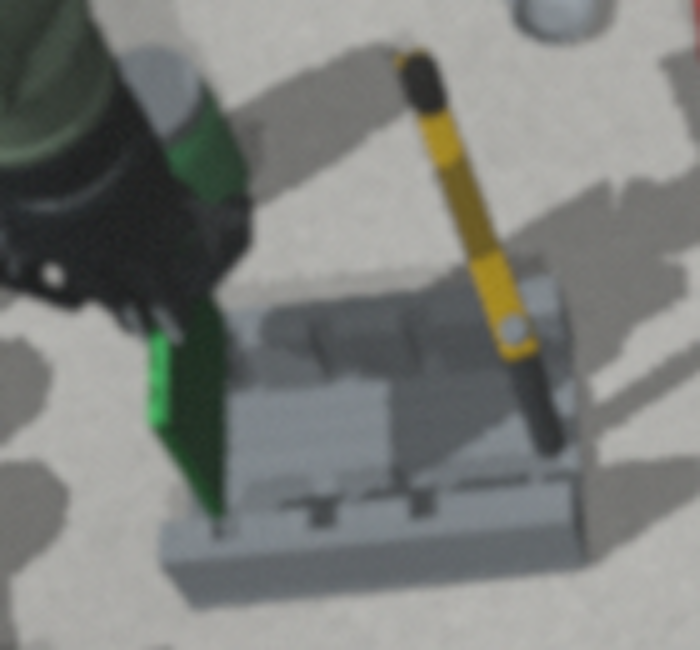

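View pics/t_p9.png

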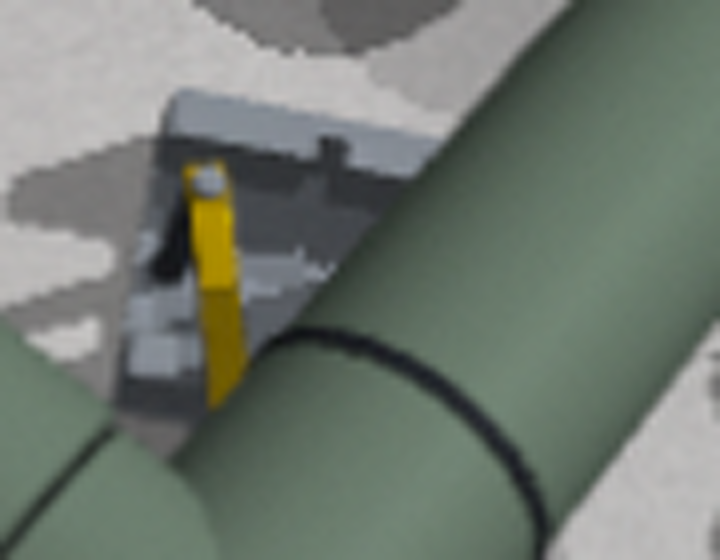

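The plate hangs square, with its lower +x corner at crop (218,515), just above the slot notch at (222,528). Next I insert it.

```bash
python3 - <<'E'
from h import *
insert(.1195)
E
```

```text
ins True t43.2 [ 0.5944 -0.3729  0.1198] F [ 0.1 -0.5  5. ] gap 0.065
```

```bash
cat >> h.py <<'E'
def release(zup=.32):
    let_go();rep('rel');q=get_state()['position'];move_l([q[0],q[1],.16],.1);move_l([q[0],q[1],zup],.25)
E
python3 - <<'E'
from h import *
release()
pick(0,.05,.1195,60);
S=grab_frame("scene");crop(S,"pics/s_p10.png",90,230,230,330,5)
lift(z=.33);toslot(0,0)
S=grab_frame("scene");crop(S,"pics/s_p11.png",90,200,230,330,5)
E
```

```text
rel t43.9 [ 0.5933 -0.3719  0.1177] F [-0.7 -0.6 -0.8] gap 0.999
at t49.2 [0.5569 0.335  0.1196] F [1.3 0.3 0.8] gap 0.999
grabbed t49.9 [0.5571 0.3351 0.1198] F [ 0.8 -0.3  1.1] gap 0.067
lift1 t50.6 [0.5569 0.335  0.1598] F [ 0.1 -0.1 -3.6] gap 0.069
lift2 t51.4 [0.5565 0.3348 0.3282] F [ 0.1 -0.7 -2.3] gap 0.068
over slot t54.5 [ 0.6024 -0.323   0.2012] F [ 0.2  0.1 -1.8] gap 0.069
```

View pics/s_p10.png

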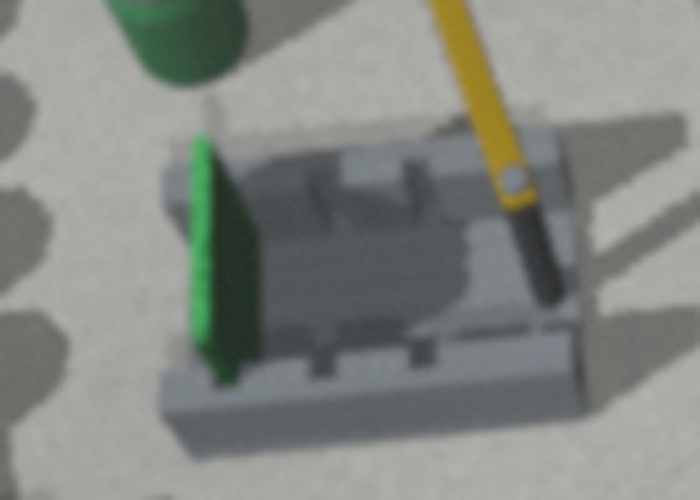

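View pics/s_p11.png

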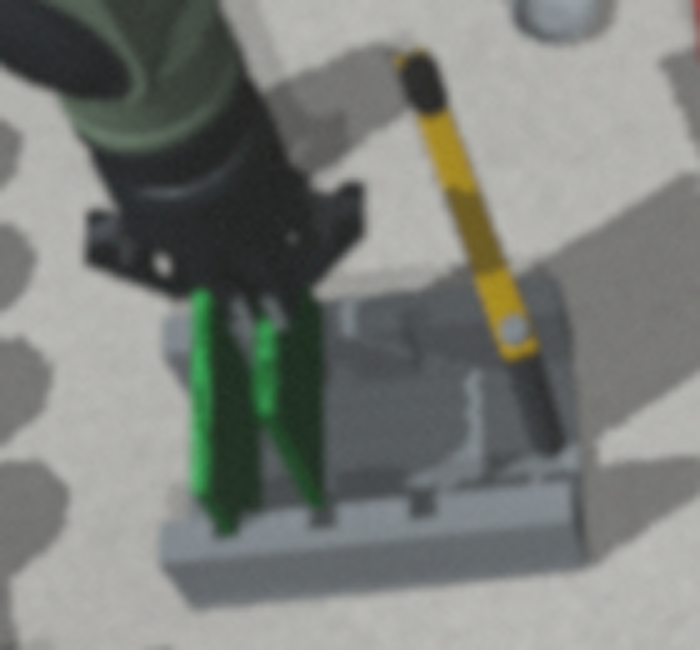

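```bash
python3 - <<'E'
from h import *
insert(.1195)
q=get_state()['position'];print(q)
if q[2]<.122:
    move_l([q[0],q[1],.1202],.02);rep('hold');release()
    # last plate, off-centre grip
    pick(.035,.1,.1195,70)
    S=grab_frame("scene");crop(S,"pics/s_p12.png",90,230,230,330,5)
    lift(z=.33);toslot(.035,.05)
    S=grab_frame("scene");crop(S,"pics/s_p13.png",90,200,230,330,5)
E
```

```text
ins True t56.0 [ 0.6025 -0.3234  0.1198] F [-0.5  1.   4.4] gap 0.071
[ 0.60246702 -0.32336744  0.11980984]
hold t56.3 [ 0.6022 -0.3233  0.1199] F [-0.8  0.2  0.2] gap 0.069
rel t57.0 [ 0.6025 -0.3234  0.1202] F [ 0.1 -0.1 -0.7] gap 0.995
at t62.2 [0.5958 0.3819 0.1194] F [-0.2 -0.3  0.2] gap 1.002
grabbed t62.9 [0.5962 0.382  0.1199] F [ 0.6 -0.6  1.7] gap 0.068
lift1 t63.6 [0.5961 0.382  0.16  ] F [ 0.  -0.2 -1.5] gap 0.068
lift2 t64.5 [0.5957 0.3817 0.3281] F [-0.4 -0.1 -2.8] gap 0.064
over slot t67.6 [ 0.6449 -0.2793  0.2013] F [ 0.4 -0.2 -0.9] gap 0.066
```

View pics/s_p12.png

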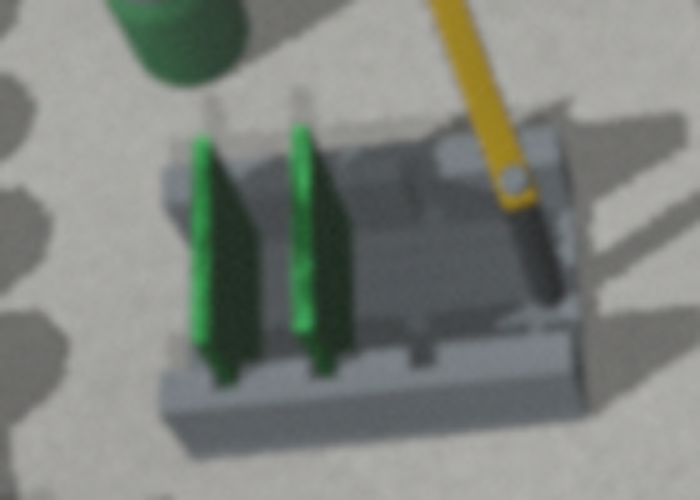

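View pics/s_p13.png

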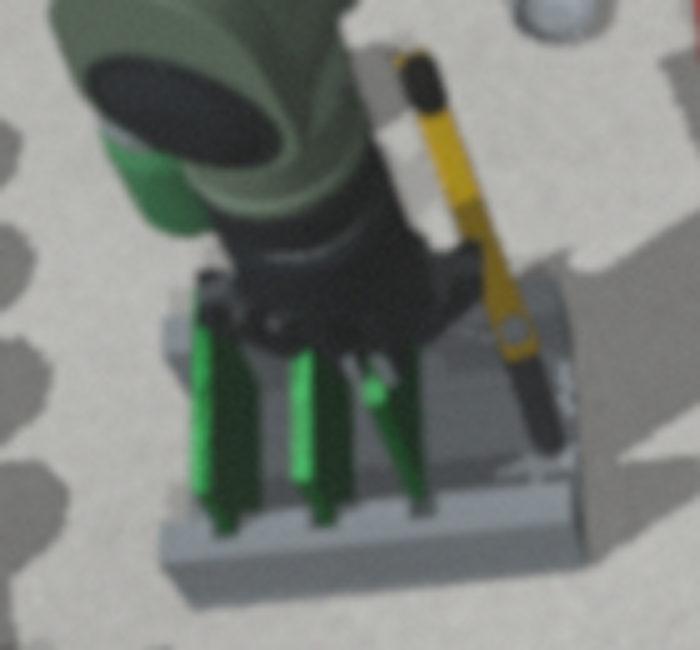

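```bash
python3 - <<'E'
from h import *
insert(.1195)
q=get_state()['position']
if q[2]<.122:
    move_l([q[0],q[1],.1202],.02);rep('hold');release(.34)
    movep([.35,.05,.42],rot(np.pi/2))
    S=grab_frame("scene");T=grab_frame("top");crop(S,"pics/s_p14.png",90,200,230,330,5);crop(T,"pics/t_p14.png",325,150,415,220,8)
    cv2.imwrite("pics/s_full.png",S['img'][...,::-1]);print(redc(S))
E
```

```text
ins True t69.1 [ 0.6454 -0.2796  0.1199] F [-0.  -0.9  3.7] gap 0.067
hold t69.4 [ 0.6454 -0.2796  0.12  ] F [ 0.4  0.4 -2. ] gap 0.068
rel t70.1 [ 0.6454 -0.2796  0.1202] F [ 0.8 -0.1 -0.1] gap 1.001
(np.int32(1213), array([259.5, 222.6]))
```

View pics/s_p14.png

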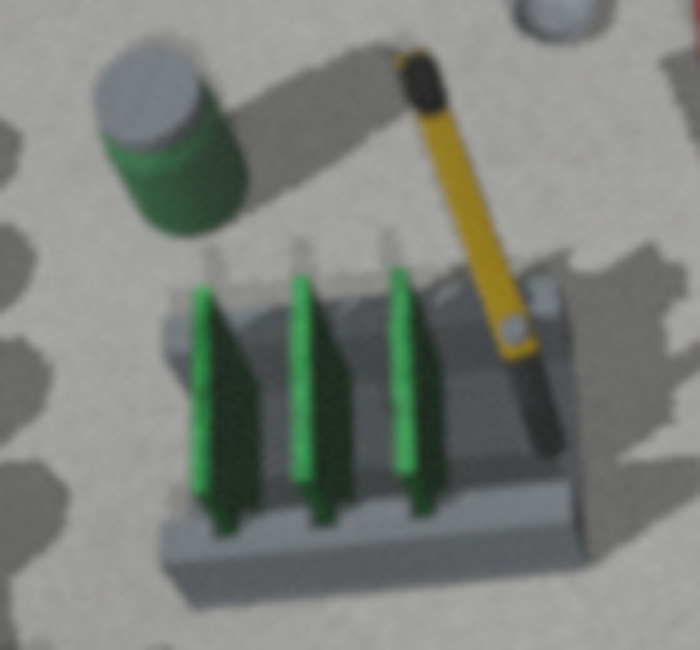

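View pics/t_p14.png

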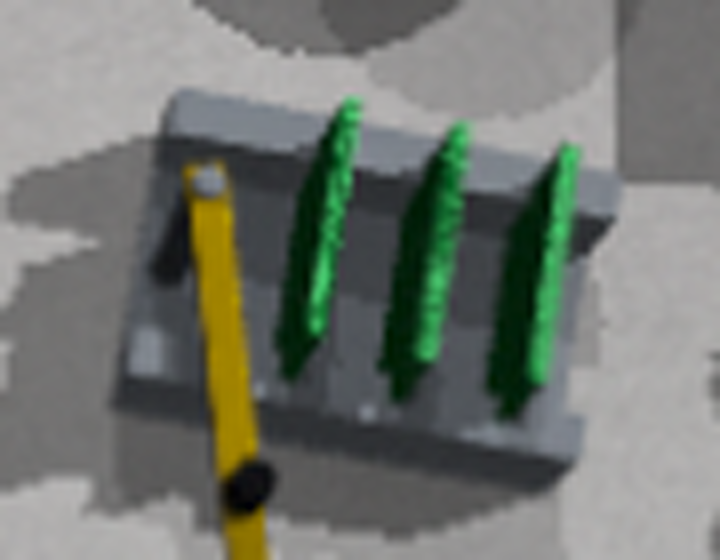

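View pics/s_full.png

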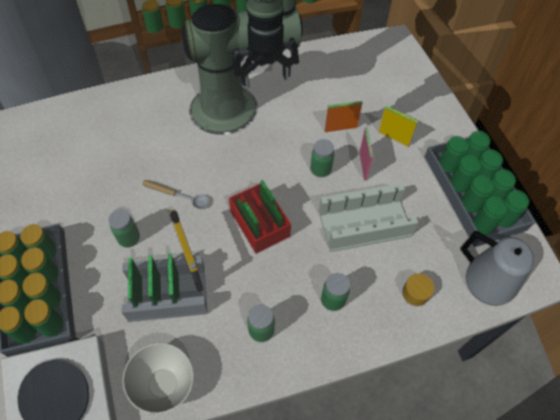

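All three sound plates stand in their slots, both chipped ones are in the tub, and the rack is empty. Next I shut the keeper.

```bash
python3 - <<'E'
from h import *
p,f=knob(1.3);print(p)
movep([p[0],p[1],.32],krot(f));move_l([p[0],p[1],.157],.15);rep('down');grab(20);rep('grab')
for th in np.linspace(1.3,.04,9)[1:]:
    p,f=knob(th); move_l(p,.1,rot=krot(f)); rep('%.2f'%th)
p,f=knob(-.04); print(move_l(p,.04,rot=krot(f),until_force=8)); rep('stop')
q=get_state()['position']; piv=loc(CAR,(0,.11));print('angle',np.arctan2(-(q[0]-piv[0]),-(q[1]-piv[1]))+CAR[2])
let_go();move_l([q[0],q[1],.32],.2);movep([.35,.05,.42],rot(np.pi/2));rep()
S=grab_frame("scene");T=grab_frame("top");crop(S,"pics/s_p15.png",90,200,230,330,5);crop(T,"pics/t_p15.png",325,150,415,220,8)
cv2.imwrite("pics/s_full2.png",S['img'][...,::-1]);print(redc(S))
E
```

```text
[ 0.48012324 -0.22970245  0.157     ]
down t76.7 [ 0.4807 -0.2301  0.1579] F [0.6 0.  0. ] gap 1.001
grab t77.3 [ 0.4802 -0.2299  0.1572] F [0.5 0.9 1.5] gap 0.220
1.14 t77.6 [ 0.4843 -0.2516  0.1572] F [-0.9  0.1  2.6] gap 0.219
0.99 t78.0 [ 0.4915 -0.2719  0.1572] F [-2.  -0.8  2.9] gap 0.226
0.83 t78.4 [ 0.502  -0.291   0.1572] F [-2.9 -1.4  3.9] gap 0.222
0.67 t78.7 [ 0.5154 -0.3085  0.1572] F [-2.7 -2.6  4.6] gap 0.227
0.51 t79.1 [ 0.5315 -0.3236  0.1572] F [-3.2 -2.9  4.8] gap 0.227
0.35 t79.5 [ 0.5497 -0.336   0.1572] F [-2.6 -3.6  5.3] gap 0.228
0.20 t79.8 [ 0.5698 -0.3453  0.1572] F [-1.7 -3.7  4.6] gap 0.225
0.04 t80.2 [ 0.5911 -0.3513  0.1572] F [-2.3 -3.5  4.9] gap 0.229
True
stop t80.5 [ 0.5952 -0.3521  0.1572] F [-3.7  0.3  6.4] gap 0.226
angle 0.011875121589374177
 t83.8 [0.3506 0.0497 0.4198] F [ 0.2  0.5 -0.5] gap 0.996
(np.int32(1158), array([259.5, 223.1]))
```

View pics/s_p15.png

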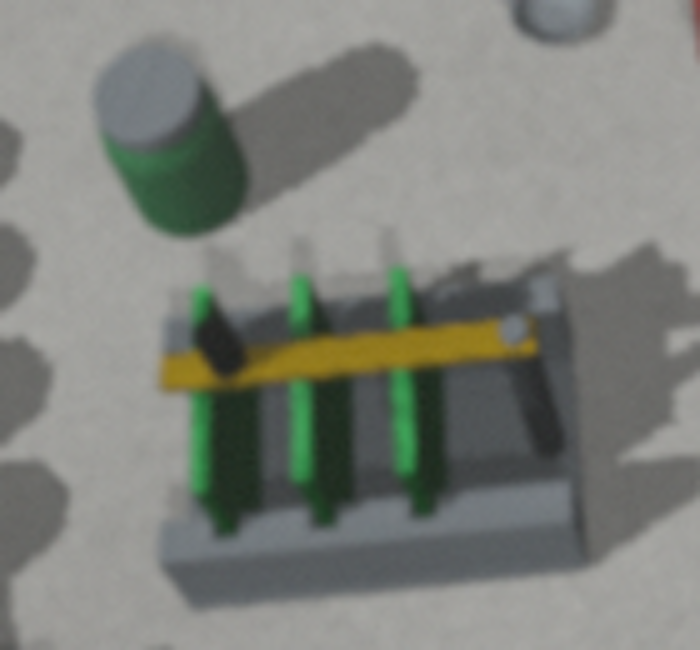

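View pics/t_p15.png

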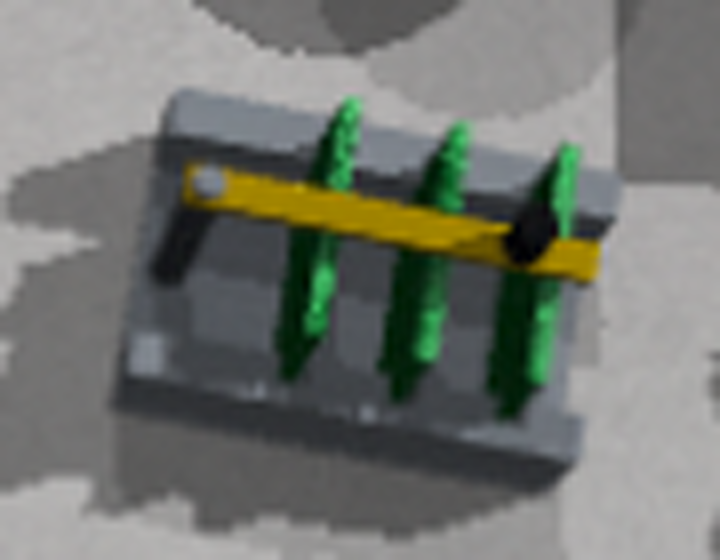

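View pics/s_full2.png

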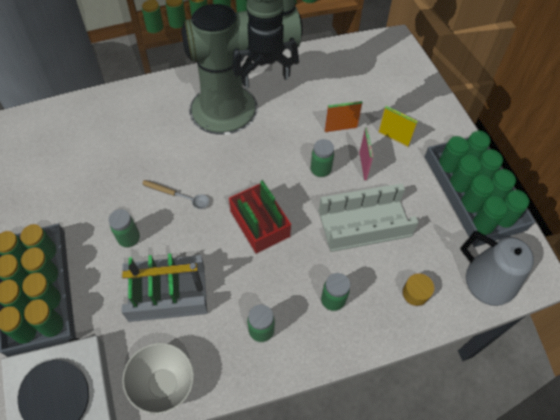

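The bar lies parallel to the rails across all three plates. The tub is upright with both chipped plates in it, and the jars have not moved. I hand the job in.

```bash
python3 - <<'E'
from cell import *
sign_off(); print(get_state()['clock'])
E
```

```text
the job is handed in; nothing more can be done
the job is handed in; nothing more can be done
```

The job is done and handed in at about 84 s of the 210 s allowed. I swung the keeper open to its stop, put the two chipped plates into the outer bays of the tub, and stood the three sound plates in the carrier slots. Then I swung the keeper shut.

**Plates:** all three sound plates bottomed out at the expected home height, with the TCP at about 0.120 m. In the last pictures they stand upright in their slots, the rack is empty and the jars are where they were.

**Keeper:** it met its stop, and I measured about 0.01 rad there, which is within the error of my carrier estimate. In both views the bar lies across all three plates.

**Tub:** it was found about 1 cm out of place while I carried the second chipped plate. I measured it again before lowering that plate, and it ended upright with both plates inside.

**Disagreement:** the two cameras differed by about 5 mm in y for the carrier and the tub. I settled it from where the gripper held the knob at the open stop, and every fit after that went in without side force.

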